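# Test and reset the stop button of the bottle roller

## Robot

A 7-joint arm with a two-finger parallel gripper is mounted at the origin on a cart in front of the work surface, level with it; the furniture and walls round the work are solid. World frame = base frame: x ahead of the robot, y to its left, z up, the work surface at z = 0. Lengths are in m, angles in degrees, forces in N, time in s.
With the tool pointing down it reaches from about 0.35 to 0.775 m from the base axis. Payload 3.1 kg.
Tool frame: the origin (TCP) lies on the centre line of the jaws, within the pads' length; the fingertips stand 17 mm ahead of it and the grasp point (between the pads) lies 2 mm behind it (robot.tip_reach is the distance from the TCP to the fingertips, in m); z points along the fingers, y is the direction in which the jaws open and shut (so a half turn about z gives the same grasp; the last joint's range is limited). The gripper opens to 85 mm and grips with 20 to 120 N. Pads are 22 mm wide; open, the fingers measure 114 mm over their backs; the gripper's body (76 mm by 85 mm) begins 54 mm behind the grasp point. The pads swing forward as they close: fully open they stand 13 mm farther back than shut.
Start: joints at [-75.9, 17.813, 0.802, 86.603, -0.252, 75.585, -1.558], TCP at [0.156, 0.527, 0.248] pointing down, gripper open.
Joint ranges: [-154.91, 154.91], [-16.99, 109.72], [-72.82, 74.43], [7.12, 147.25], [-82.49, 262.49], [11.32, 116.49], [-174.64, 174.64]. Speed limits (degrees/s): [159.86, 159.86, 180, 180, 180, 180, 180].

## Interface

Orientations are given as [roll, pitch, yaw] about the fixed x, y, z axes, in that order (R = Rz(yaw) Ry(pitch) Rx(roll)).
In Python, from station import robot, fingers, vision, workorder, recognise gives the robot as it stands. Calls block until the motion is done:
- robot.move_to(position, orientation): joint-space move of the TCP to a pose.
- robot.line_to(position, orientation=None, velocity=0.15, f_stop=None): straight line of the TCP; orientation=None keeps the orientation; velocity is the mean speed in m/s. With f_stop (N) it stops when the force on the tool has changed by that much, and returns True; else False.
- robot.move_j(angles): joint-space move.
- fingers.gripper_to(opening, force=None): opening from 0.0 (shut) to 1.0 (fully open); force is the grip in N (None keeps the last); returns when the fingers have stopped.
- robot.pause(seconds).
- robot.inverse_kinematics(position, orientation): joint angles nearest the present ones, or None.
- vision.grab_frame(name): name is "side" or "top"; returns the picture (420x560x3 uint8, red, green, blue); there is no depth.
- vision.calibration(name): a dict with "mtx" (3x3 intrinsics, pixels), "extrinsics" (4x4, takes a point from world to camera coordinates). Camera axes: x right, y up, looking along -z (the intrinsics and any distortion apply to the point x, -y, -z); pixel columns grow to the right and rows downward; lengths in m; the calibration is good to about 2 mm. A picture is of the moment at which its call begins. calibration takes no time and is no camera call.
A pose or a line that the arm cannot do raises robot.PlanningError and nothing moves.
- workorder.close_job(): hands the job in, once; it reports no verdict.
Trained networks look in the newest picture that a camera, given by its name, has taken for a name from the list of things; names that differ only in an ending like _2 or _b are one class to them, and where a whole thing is asked for, a point or a joint stands for the part that bears it (a point fixed in the world has none). Each returns a list of dicts, best first, with "p" (0 to 1); they miss things now and then, are a little off and sometimes report something else, mostly with a low value. They report only what shows in the picture. A call takes as long as a camera call.
- recognise(label, camera): "rect" ([centre column, centre row, width, height] in pixels, round what is visible of it).
Readings, each from a call of its own:
- robot.current_time_s(): time.
- robot.current_joint_positions(): joint angles.
- robot.current_dq(): joint speeds.
- robot.current_joint_torque(): joint torques, N m.
- robot.current_tool_pos(): TCP position.
- robot.current_eef_rot(): TCP orientation.
- robot.current_contact_force(): force on the tool from outside, world axes, zero at the start.
- robot.current_torque(): the same for the moment, N m.
- robot.current_finger_gap(): opening from 0.0 (shut) to 1.0 (fully open).
Only numpy, scipy, OpenCV 4.12 (cv2) and the standard library are available. Lean on these libraries where they do the work, as an engineer would, in place of code of your own. Each camera call takes 0.05 s, during which the arm holds its last target. There are 200 camera calls.

## Task

Do the daily stop test on the bottle roller: push the big red stop button down until it latches and take the fingers away so that it is seen to stay down by itself. Then push one of its lobes round clockwise, as the arrows on it show, until the button springs back up, and once it is up and free press the blue reset button fully and let it come out again. Work with the fingertips and not roughly, and leave the bottle on the rollers and the loose things round the machine where they are.

Things in the scene. Friction and masses are not known exactly. Their poses are not given: they have to be found in the camera images.
- roller: Bottle roller, fixed, 180 mm deep (x), 360 mm long (y). Origin: centre of its footprint at worktop height; x to its back, y to its left. White housing at its right end (y -180 to -55 mm), level control plate on top at height 90.5 mm: red stop at x -34, y -117.5; blue reset at x 56, y -143; black speed knob at x 56, y -86 (31 mm wide, 16 high, fixed, not used). Left of it two black rollers along y.
- stop_top (a point): Centre of the top of the red stop head, on its upright axis; at height 128.5 mm when up; goes down and turns with the head. Head 20 mm thick: core of 45 mm diameter and three round lobes of 23 mm diameter, centres 22 mm from the axis (67 mm over all); one lobe along this frame's x axis, the others at 120 degrees either side. Open valleys between; the plate round the head is free to 60 mm from the axis.
- stop_push (a joint): How far the stop is pushed straight down, m: 0 up, about 0.0055 latched, 0.0085 at its end stop. Spring 5.4 N at the top, 8 N at the bottom; the catch snaps in at about 0.006 (peak about 9 N), so push to the end stop; let go, it stays down. Head underside above the plate: 18 mm up, 12.5 mm latched, over a black collar 38 mm wide, 8.5 mm high on a flat yellow disc.
- stop_twist (a joint): How far the stop head is turned clockwise seen from above, rad: 0 at rest, end stop at 0.9. While latched, turning it past about 0.5 frees the catch and the button springs up. A light spring (about 0.01 to 0.02 N m, 0.4 to 1 N at a lobe) turns it back to 0 when let go.
- reset_top (a point): Centre of the top of the blue reset button: 24 mm diameter, its top 17 mm above the control plate (107.5 mm above the worktop) and 5 mm above its steel bezel (40 mm diameter, 12 mm high).
- reset (a joint): How far the blue reset button is pressed straight down, m: 0 out, 0.005 fully in (about 5 N). It springs out again by itself.
- roll_bottle: Amber bottle, 60 mm diameter, 135 mm long, lying loose on the two rollers along the machine's y, its highest side 141 mm above the worktop. Origin: centre of its base; z along the bottle to its cap. Leave it.
- spare_bottle: Amber bottle with a red cap, 60 mm diameter, 130 mm tall, standing loose behind the drive housing. Origin: centre of its base. Leave it.
- stopper: Red rubber stopper, 32 mm diameter, 24 mm tall, loose in front of the machine. Origin: centre of its underside. Leave it.
- marker: Marker pen with a blue cap, 132 mm long, 17 mm thick, lying loose in front of the machine. Origin: its underside at the middle. Leave it.

How it is judged (in metres and radians):
On the way, in this order (a step that is already met when the one before it is completed fails the run):
1. the stop is pushed in and stays latched with no finger on the machine (value of joint stop_push above 0.0045 m and value of joint stop_twist below 0.2 rad and contact force between each of the arm, the fingers and roller below 0.3 N), for 0.2 s.
2. its head is turned clockwise (value of joint stop_twist above 0.3 rad).
3. the stop has sprung up and its head has turned back (value of joint stop_push below 0.0015 m and value of joint stop_twist below 0.15 rad), for 0.1 s.
4. the blue reset button is pressed (value of joint reset above 0.0035 m).
At the end, for the whole second after the job is handed in: The stop button is up (within 1.5 mm) with its head turned back (within 0.15 rad), the reset button is out (within 1 mm), and both bottles, the stopper and the marker are at rest within 15 mm of where they were, the spare bottle upright (all of step 3 and value of joint reset below 0.001 m and distance of each of roll_bottle, spare_bottle, stopper, marker from where it was at the start of the episode below 0.015 m and angle between spare_bottle's own z axis and vertical below 0.1 rad and linear speed of each of roll_bottle, spare_bottle below 0.02 m/s); the robot touches nothing.
It fails at once if the reset button is pressed while the stop is still in (value of joint reset above 0.0025 m and value of joint stop_push above 0.003 m).
It fails at once if the machine is pushed or squeezed by the fingers with more than 50 N (contact force between the fingers and roller above 50 N).
It fails at once if a bottle, the stopper or the marker is shifted, lifted or carried by more than 20 mm (distance of any of roll_bottle, spare_bottle, stopper, marker from where it was at the start of the episode above 0.02 m).
It also fails if it takes over 48 s, if anything falls off the work surface, if the arm or the gripper's body presses on something with over 40 N, if the wrist force passes 120 N, or if a joint passes its speed limit or range.

## Working session

There is one attempt and no reset: what is moved stays moved. The work goes in short steps, each a Python script; the robot and the scene stay as the last script left them, time stands still between calls to the robot, and variables do not carry over. Pictures are saved under pics/ and viewed, about 8 in all and at most 12, crops included, and the job is handed in when it is done.

```bash
mkdir -p pics
cat > h.py <<'E'
import numpy as np, cv2
from station import robot, fingers, vision, workorder, recognise
def ray(cam,uv):
    c=vision.calibration(cam); K=np.array(c["mtx"],float); T=np.array(c["extrinsics"],float)
    d=np.array(c.get("distortion",c.get("dist",np.zeros(5))),float)
    p=cv2.undistortPoints(np.array([[uv]],float),K,d)[0,0]
    R=T[:3,:3]; return -R.T@T[:3,3], R.T@np.array([p[0],-p[1],-1.])
def at_z(cam,uv,z):
    o,v=ray(cam,uv); return o+v*(z-o[2])/v[2]
def proj(cam,X):
    c=vision.calibration(cam); K=np.array(c["mtx"],float); T=np.array(c["extrinsics"],float)
    p=T[:3,:3]@np.array(X,float)+T[:3,3]; p=p*[1,-1,-1]; q=K@p; return q[:2]/q[2]
E
python3 - <<'E'
from h import *
for c in("top","side"):
    im=vision.grab_frame(c); cv2.imwrite(f"pics/{c}0.png",im[:,:,::-1])
    k=vision.calibration(c); print(c,k.keys(),ray(c,(280,210)))
    for l in("roller","stop_top","reset_top","roll_bottle","spare_bottle","stopper","marker"):
        print(l,[(np.round(r["rect"],1).tolist(),round(r["p"],2)) for r in recognise(l,c)[:2]])
print(robot.current_time_s(), robot.current_eef_rot(), robot.tip_reach)
E
```

```text
top dict_keys(['mtx', 'extrinsics']) (array([0.44257551, 0.04114951, 1.00759304]), array([ 0.11049034,  0.01325891, -0.99398026]))
roller [([226.6, 238.6, 222.2, 130.9], 0.78)]
stop_top [([288.0, 266.6, 32.7, 35.1], 0.85)]
reset_top [([313.5, 218.0, 15.3, 12.6], 0.5)]
roll_bottle [([188.1, 227.1, 82.7, 39.6], 0.57)]
spare_bottle []
stopper [([254.5, 308.6, 17.3, 17.3], 0.82)]
marker [([166.1, 292.0, 71.9, 23.0], 0.95)]
side dict_keys(['mtx', 'extrinsics']) (array([ 0.24562824, -0.72207831,  0.56173843]), array([ 0.3414264 ,  0.80045692, -0.49312651]))
roller [([234.9, 218.2, 113.6, 142.9], 0.56)]
stop_top [([215.9, 214.1, 38.4, 27.5], 0.65)]
reset_top []
roll_bottle [([226.6, 170.7, 32.3, 48.7], 0.91)]
spare_bottle [([319.6, 234.4, 34.0, 80.5], 0.88)]
stopper [([165.7, 252.1, 19.3, 19.6], 0.73)]
marker [([165.4, 209.3, 11.1, 38.3], 0.54)]
0.8 [-1.79998759e+02  1.90929684e-03  1.63517161e+02] 0.017
```

View pics/top0.png

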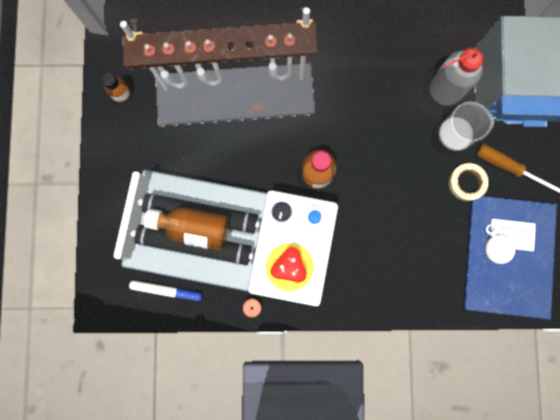

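View pics/side0.png

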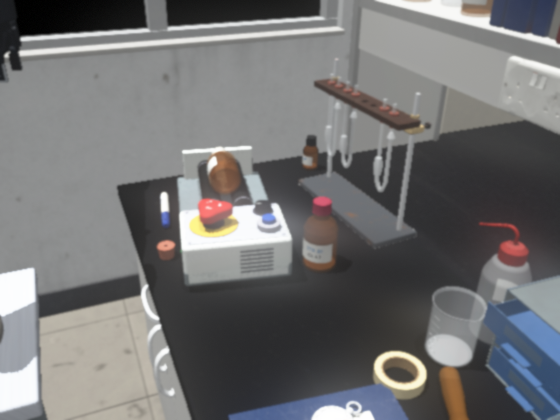

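The top view shows the stop at about (289,266), reset (315,217), knob (282,211), and the spare bottle near (320,168). Next I measure by colour segmentation and zoom in.

Run:
```python
from h import *
from scipy.optimize import minimize
im=cv2.imread("pics/top0.png"); hsv=cv2.cvtColor(im,cv2.COLOR_BGR2HSV)
def cen(m,lo,hi):
    w=np.zeros(m.shape,bool); w[lo[1]:hi[1],lo[0]:hi[0]]=1; m=m&w
    ys,xs=np.nonzero(m); return np.array([xs.mean(),ys.mean()]),m
H,S,V=[hsv[...,i].astype(int) for i in range(3)]
red=((H<10)|(H>170))&(S>120)&(V>80); yel=(H>18)&(H<35)&(S>120); blu=(H>95)&(H<125)&(S>140)&(V>80)
rc,rm=cen(red,(262,238),(318,296)); yc,ym=cen(yel|red,(255,235),(325,300)); bc,_=cen(blu,(303,207),(330,230)); 
kc,_=cen(V<60,(270,200),(294,222))
S_=at_z("top",rc,.125);Y=at_z("top",yc,.091);B=at_z("top",bc,.1075);K=at_z("top",kc,.104)
print("stop",S_,"disc",Y,"reset",B,"knob",K, "px",rc,bc)
loc=np.array([[-.034,-.1175],[.056,-.143],[.056,-.086]]);W=np.array([S_[:2],B[:2],K[:2]])
A=loc-loc.mean(0);C=W-W.mean(0); th=np.arctan2((A[:,0]*C[:,1]-A[:,1]*C[:,0]).sum(),(A*C).sum())
R=np.array([[np.cos(th),-np.sin(th)],[np.sin(th),np.cos(th)]]); t=W.mean(0)-R@loc.mean(0)
print("roller yaw",np.degrees(th),"t",t,"resid mm",1000*(loc@R.T+t-W))
# lobes: fit model mask in world plane at z=.1265
ys,xs=np.mgrid[238:296,262:318]; P=np.array([at_z("top",(x,y),.1265)[:2] for x,y in zip(xs.ravel(),ys.ravel())]); M=rm[238:296,262:318].ravel()
best=[]
for a in np.arange(0,120,2):
  for dx in np.arange(-.006,.0061,.002):
    for dy in np.arange(-.006,.0061,.002):
      c=S_[:2]+[dx,dy]; q=P-c; m=np.hypot(*q.T)<.0225
      for k in range(3):
        b=np.radians(a+120*k); m|=np.hypot(*(q-.022*np.array([np.cos(b),np.sin(b)])).T)<.0115
      best.append(((m&M).sum()/(m|M).sum(),a,*np.round(c,4)))
best.sort(reverse=True); print(*best[:6],sep="\n")
c=cv2.resize(im[195:305,240:345],None,fx=5,fy=5,interpolation=cv2.INTER_CUBIC)
s=cv2.resize(cv2.imread("pics/side0.png")[185:285,165:300],None,fx=4,fy=4,interpolation=cv2.INTER_CUBIC)
cv2.imwrite("pics/crop.png",c)
for n,l in(("stop",(-.034,-.1175,.1285)),("reset",(.056,-.143,.1075)),("c1",(-.09,-.18,.0905)),("c2",(.09,-.18,.0905)),("c3",(-.09,-.055,.0905))):
    p=[*(R@np.array(l[:2])+t),l[2]]; print(n,np.round(p,4),proj("top",p).round(1),proj("side",p).round(1))
```

```text
stop [0.44817857 0.03838942 0.125     ] disc [0.44748739 0.03855826 0.091     ] reset [ 0.53102055 -0.00441868  0.1075    ] knob [nan nan nan] px [289.28707483 266.13741497] [314.18348624 216.5412844 ]
roller yaw nan t [nan nan] resid mm [[nan nan]
 [nan nan]
 [nan nan]]<stdin>:6: RuntimeWarning: Mean of empty slice.
  ret = ret.dtype.type(ret / rcount)
Traceback (most recent call last):
  File "h.py", line 9, in at_z
    o,v=ray(cam,uv); return o+v*(z-o[2])/v[2]
        ~~~^^^^^^^^
  File "h.py", line 4, in ray
    c=vision.calibration(cam); K=np.array(c["mtx"],float); T=np.array(c["extrinsics"],float)
ValueError: time passes only in moves, steps and waits
```

```bash
sed -i 's/^def ray/from functools import lru_cache\n@lru_cache\ndef cal(n): return vision.calibration(n)\ndef ray/; s/c=vision.calibration(cam)/c=cal(cam)/' h.py
cat > meas.py <<'E'
from h import *
im=cv2.imread("pics/top0.png"); hsv=cv2.cvtColor(im,cv2.COLOR_BGR2HSV)
def cen(m,lo,hi):
    w=np.zeros(m.shape,bool); w[lo[1]:hi[1],lo[0]:hi[0]]=1; m=m&w
    ys,xs=np.nonzero(m); return np.array([xs.mean(),ys.mean()]),m
H,S,V=[hsv[...,i].astype(int) for i in range(3)]
red=((H<10)|(H>170))&(S>120)&(V>80); yel=(H>18)&(H<35)&(S>120); blu=(H>95)&(H<125)&(S>140)&(V>80)
rc,rm=cen(red,(262,238),(318,296)); bc,_=cen(blu,(303,207),(330,230)); kc,_=cen(V<110,(272,203),(292,220))
K=at_z("top",kc,.104); B=at_z("top",bc,.1075)
ys,xs=np.mgrid[238:296,262:318]; P=np.array([at_z("top",(x,y),.1265)[:2] for x,y in zip(xs.ravel(),ys.ravel())]); M=rm[238:296,262:318].ravel()
best=[]; S0=at_z("top",rc,.1265)
for a in np.arange(0,120,2):
  for dx in np.arange(-.006,.0061,.0015):
    for dy in np.arange(-.006,.0061,.0015):
      c=S0[:2]+[dx,dy]; q=P-c; m=np.hypot(*q.T)<.0225
      for k in range(3):
        b=np.radians(a+120*k); m|=np.hypot(*(q-.022*np.array([np.cos(b),np.sin(b)])).T)<.0115
      best.append((round((m&M).sum()/(m|M).sum(),3),a,*np.round(c,4)))
best.sort(reverse=True); print(*best[:6],sep="\n")
S_=np.array(best[0][2:])
loc=np.array([[-.034,-.1175],[.056,-.143],[.056,-.086]]);W=np.array([S_,B[:2],K[:2]])
A=loc-loc.mean(0);C=W-W.mean(0); th=np.arctan2((A[:,0]*C[:,1]-A[:,1]*C[:,0]).sum(),(A*C).sum())
R=np.array([[np.cos(th),-np.sin(th)],[np.sin(th),np.cos(th)]]); t=W.mean(0)-R@loc.mean(0)
print("yaw",np.degrees(th),"t",t,"resid mm",1000*(loc@R.T+t-W))
pts={"stop":(-.034,-.1175,.1285),"reset":(.056,-.143,.1075),"c1":(-.09,-.18,.0905),"c2":(.09,-.18,.0905),"c3":(-.09,-.055,.0905)}
c=cv2.resize(im[195:305,240:345],None,fx=5,fy=5,interpolation=cv2.INTER_CUBIC)
si=cv2.imread("pics/side0.png"); s=cv2.resize(si[185:285,165:300],None,fx=4,fy=4,interpolation=cv2.INTER_CUBIC)
for n,l in pts.items():
    p=[*(R@np.array(l[:2])+t),l[2]]; a=proj("top",p);b=proj("side",p); print(n,np.round(p,4),a.round(1),b.round(1))
    cv2.circle(c,tuple(((a-[240,195]+.5)*5).astype(int).tolist()),3,(255,0,255),-1); cv2.circle(s,tuple(((b-[165,185]+.5)*4).astype(int).tolist()),3,(255,0,255),-1)
q=np.zeros((600,800,3),np.uint8); 
s=cv2.resize(s,None,fx=.5,fy=.5); q[:550,:525]=c; q[:s.shape[0],527:527+s.shape[1]]=s
cv2.imwrite("pics/crop.png",q)
E
python3 meas.py
```

```text
(np.float64(0.812), np.int64(108), np.float64(0.4482), np.float64(0.0384))
(np.float64(0.811), np.int64(110), np.float64(0.4482), np.float64(0.0384))
(np.float64(0.809), np.int64(110), np.float64(0.4467), np.float64(0.0384))
(np.float64(0.809), np.int64(106), np.float64(0.4482), np.float64(0.0384))
(np.float64(0.804), np.int64(112), np.float64(0.4482), np.float64(0.0384))
(np.float64(0.804), np.int64(110), np.float64(0.4482), np.float64(0.0369))
yaw -11.628819043718336 t [0.50499867 0.14664683] resid mm [[-0.18798885  0.01203834]
 [ 0.00407157 -0.28722348]
 [ 0.18391728  0.27518514]]
stop [0.448  0.0384 0.1285] [289.3 266.2] [212.3 204.6]
reset [ 0.531  -0.0047  0.1075] [314.4 216.5] [268.4 218.7]
c1 [ 0.3806 -0.0115  0.0905] [319.2 306.4] [181.2 247.5]
c2 [ 0.5569 -0.0478  0.0905] [338.6 202.4] [292.9 237.3]
c3 [0.4058 0.1109 0.0905] [246.5 291.9] [178.8 209.1]
```

View pics/crop.png

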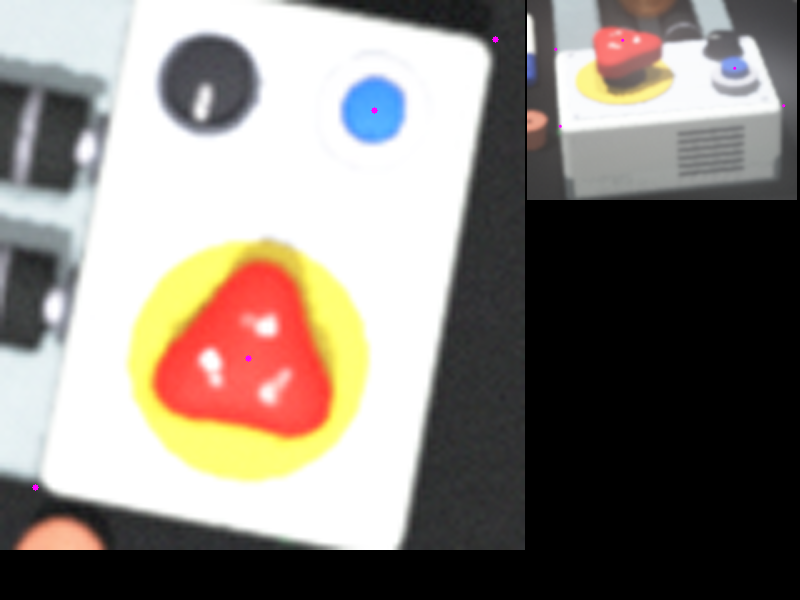

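The model points land on the stop, reset and plate corners in both views: roller yaw is about -11.6° and the lobes are at -11.6, 108.4 and 228.4°. First I press the stop with shut fingers.

```bash
cat >> h.py <<'E'
ST=np.array([.448,.0384]); RS=np.array([.531,-.0047]); PHI=228.4; Y0=48.4; TIP=.017
def lob(x,y,turn=0):  # lobe frame -> world, turned clockwise by turn deg
    a=np.radians(PHI-turn); return ST+[x*np.cos(a)-y*np.sin(a), x*np.sin(a)+y*np.cos(a)]
def P(xy,tip): return [xy[0],xy[1],tip+TIP]
def O(turn=0): return [180,0,Y0-turn]
def st(m): print(m,round(robot.current_time_s(),2),np.round(robot.current_tool_pos(),4),np.round(robot.current_contact_force(),2))
def snap(n):
    t=vision.grab_frame("top"); s=vision.grab_frame("side")
    f=lambda i,a,b,c,d: cv2.resize(i[a:b,c:d],(400,400),interpolation=cv2.INTER_CUBIC)
    cv2.imwrite(f"pics/{n}.png",np.hstack([f(t,180,320,230,370),f(s,170,280,160,270)])[:,:,::-1])
E
python3 - <<'E'
from h import *
for p,o in((P(ST,.16),O()),(P(lob(35,34.5e-3),.106),O()),(P(RS,.1),O())): print(robot.inverse_kinematics(p,o))
fingers.gripper_to(0.0)
robot.move_to(P(ST,.165),O()); st("above")
robot.line_to(P(ST,.134),velocity=.1)
print(robot.line_to(P(ST,.117),velocity=.015,f_stop=18)); st("pressed")
robot.line_to(P(ST,.165),velocity=.08); robot.pause(.4); st("up")
x=lob(.035,.0345); robot.line_to(P(x,.165),O(),velocity=.1); st("start")
snap("latched")
E
```

```text
[-44.19723152  11.07542688  42.77923386 109.0314903   -8.41679137
  63.04406976 -39.71724205]
None
[-34.21440903  26.92868591  44.31698477 101.54162285 -21.36711949
  60.27331049 -23.79384248]
above 3.62 [0.4482 0.04   0.182 ] [0.22 0.55 0.51]
True
pressed 5.06 [0.4484 0.0385 0.1371] [-1.53 -0.29  7.41]
up 6.18 [0.4479 0.0384 0.1818] [ 0.7  -0.11 -0.56]
start 6.83 [ 0.4506 -0.0102  0.182 ] [ 0.01 -0.22 -0.08]
```

View pics/latched.png

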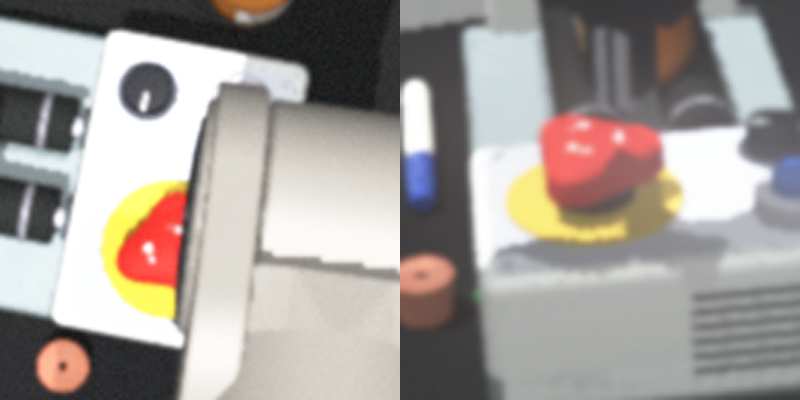

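The tip reached z = 0.120, which is the end stop. The crop shows a free head, but the scale doesn't let me judge the latch, so I measure its image shift in the side view.

Run:
```python
from h import *
s=vision.grab_frame("side")[:,:,::-1].copy(); cv2.imwrite("pics/side1.png",s)
def b(i):
    h=cv2.cvtColor(i,cv2.COLOR_BGR2HSV)[190:240,190:250].astype(int); m=((h[...,0]<8)|(h[...,0]>170))&(h[...,1]>140)
    y,x=np.nonzero(m); return x.mean(),y.mean(),y.min(),y.max(),m.sum()
print(b(cv2.imread("pics/side0.png")),b(s),proj("side",[*ST,.1285])-proj("side",[*ST,.123]))
for tr in (0,10,20,30,42,46): print(tr,robot.inverse_kinematics(P(lob(.035,.0275,tr),.106),O(tr)))
```

```text
(np.float64(12.095238095238095), np.float64(12.904761904761905), np.int64(10), np.int64(16), np.int64(21)) (np.float64(15.945578231292517), np.float64(21.68027210884354), np.int64(13), np.int64(30), np.int64(147)) [-0.15830974 -2.89602572]
0 [-38.12873781  15.27695475  43.50240313 113.77496209 -12.68616511
  55.68111195 -30.02138435]
10 [-39.9356928   14.49704938  45.04521104 114.87756046 -12.4269843
  55.40689382 -40.28625393]
20 [-41.91142917  13.72393128  46.5563693  115.92637977 -12.11649393
  55.14837763 -50.79001258]
30 [-44.03072325  12.99161966  48.0277005  116.88910384 -11.78548924
  54.91583469 -61.50408003]
42 [-46.71136516  12.2206957   49.72907179 117.88805916 -11.41616039
  54.68407156 -74.57306045]
46 [-47.648951    12.00664276  50.3078223  118.17606753 -11.32205116
  54.6220649  -78.95291692]
```

```bash
cat >> h.py <<'E'
def blob(i): # BGR side picture -> red head mask stats
    i=i.astype(int)[190:245,190:250]; m=(i[...,2]-np.maximum(i[...,0],i[...,1]))>60
    y,x=np.nonzero(m); return np.round([x.mean(),y.mean(),*np.percentile(y,[2,98]),m.sum()],2)
E
python3 - <<'E'
from h import *
print(blob(cv2.imread("pics/side0.png")),blob(cv2.imread("pics/side1.png")))
E
```

```text
[ 22.    17.86   9.    29.   509.  ] [ 21.48  21.54  12.    34.   508.  ]
```

The head sits about 3–3.7 px lower at the same area, and 5.5 mm should show as 2.9 px, so it is latched. Now the twist.

Run:
```python
from h import *
robot.line_to(P(lob(.035,.0345),.107),O(),velocity=.08); st("down")
robot.line_to(P(lob(.035,.0275),.107),O(),velocity=.05); st("near")
for tr in range(6,43,6):
    hit=robot.line_to(P(lob(.035,.0275,tr),.107),O(tr),velocity=.04,f_stop=12); st(f"turn{tr} {hit}")
    if hit: break
s=vision.grab_frame("side")[:,:,::-1].copy(); print(blob(s)); snap("turned")
```

```text
down 7.85 [ 0.451  -0.0108  0.1243] [-0.65  0.79 -0.04]
near 8.14 [ 0.4452 -0.0055  0.1243] [ 0.44 -0.28  0.53]
turn6 False 8.41 [ 0.4408 -0.0054  0.1241] [ 0.34 -0.23  0.08]
turn12 False 8.68 [ 0.4363 -0.0044  0.124 ] [ 1.16  0.41 -0.75]
turn18 False 8.94 [ 0.432  -0.0031  0.1241] [ 0.17 -0.33  0.57]
turn24 False 9.21 [ 0.4276 -0.0013  0.124 ] [-0.96 -1.45  0.37]
turn30 False 9.47 [0.4235 0.0011 0.124 ] [-0.97 -0.37 -0.14]
turn36 False 9.74 [0.4198 0.0039 0.124 ] [-0.72 -0.33  0.41]
turn42 False 10.01 [0.4163 0.0071 0.124 ] [-0.57 -1.46  0.39]
[ 28.51  22.6   13.    32.   306.  ]
```

View pics/turned.png

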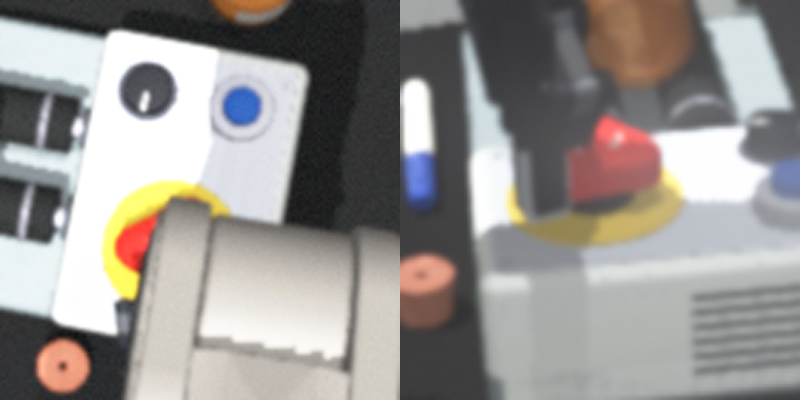

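The head seems turned only a little and still down, so the shut fingers are thinner than I assumed. I continue in small steps and watch the head for the spring-up.

Run:
```python
from h import *
for tr in range(46,71,4):
    try: hit=robot.line_to(P(lob(.035,.0275,tr),.107),O(tr),velocity=.03,f_stop=8)
    except robot.PlanningError as e: print(tr,e); break
    robot.pause(.1)
    s=vision.grab_frame("side")[:,:,::-1].copy(); st(f"turn{tr} {hit} {blob(s)}")
    if hit: break
snap("turned2")
```

```text
turn46 False [ 27.3   22.57  11.44  32.   373.  ] 10.56 [0.4143 0.0093 0.124 ] [-1.58 -2.1   0.12]
turn50 False [ 26.09  19.74   8.    29.   426.  ] 10.96 [0.4118 0.0116 0.1239] [-1.81 -1.12  1.89]
turn54 False [ 24.87  19.73   8.    29.   471.  ] 11.36 [0.4102 0.0143 0.1239] [-2.95 -1.96  1.27]
turn58 False [ 24.2   19.84   8.    29.   505.  ] 11.76 [0.4086 0.017  0.1239] [-3.32 -2.12  1.3 ]
turn62 False [ 23.31  19.92   8.    29.   531.  ] 12.16 [0.4073 0.0198 0.1239] [-4.57 -1.29  1.44]
turn66 False [ 23.1   19.92   8.    29.   545.  ] 12.56 [0.4061 0.0227 0.1239] [-3.89 -2.08  1.6 ]
turn70 False [ 22.6   20.07   8.    29.   550.  ] 12.96 [0.4052 0.0256 0.1239] [-4.48 -1.62  2.11]
```

View pics/turned2.png

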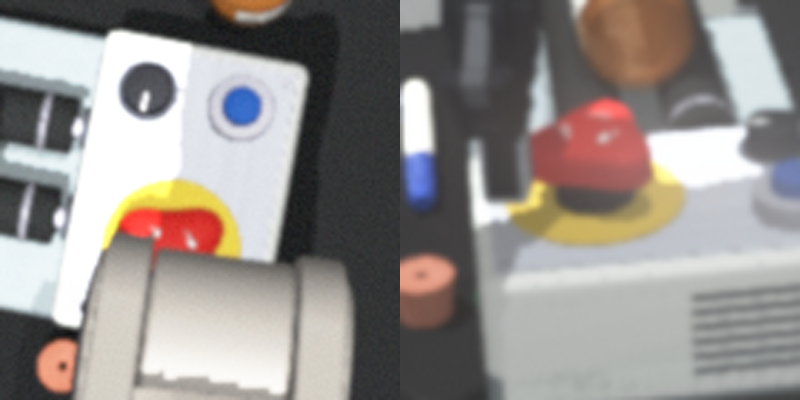

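The head came up at the 50° step: its lower edge moved from row 32 to 29, and the collar is now visible. I back the finger off along the arc, lift, and check that the head has turned back before the reset.

Run:
```python
from h import *
for tr in (55,40,25,10,0): robot.line_to(P(lob(.035,.0275,tr),.107),O(tr),velocity=.08)
robot.line_to(P(lob(.035,.036),.107),O(),velocity=.08); st("back")
robot.line_to(P(lob(.035,.036),.165),velocity=.1)
robot.line_to(P(RS,.165),O(),velocity=.12); robot.pause(.2); st("over reset")
s=vision.grab_frame("side")[:,:,::-1].copy(); print(blob(s)); snap("free")
```

```text
back 15.28 [ 0.4518 -0.0118  0.1241] [-0.55  0.64  0.14]
over reset 17.02 [ 0.5304 -0.0047  0.1821] [ 0.04 -0.11 -0.1 ]
[ 18.75  20.36   9.    32.   389.  ]
```

View pics/free.png

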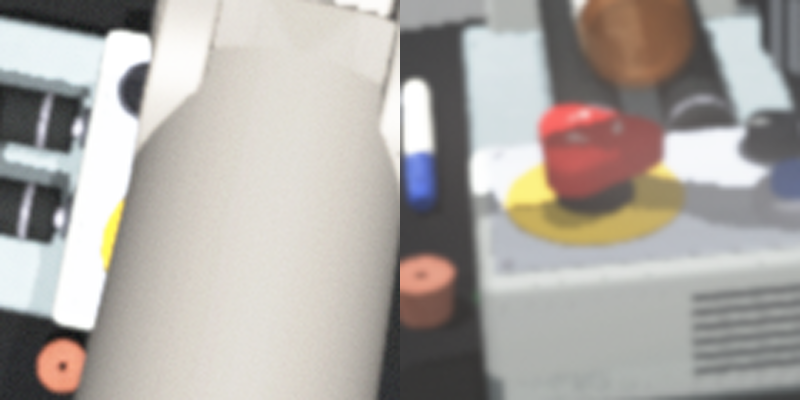

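The head is up, its top 10 crop rows higher than when latched, and turned back to the same outline as before. Now the reset.

Run:
```python
from h import *
robot.line_to(P(RS,.113),velocity=.1); st("near")
print(robot.line_to(P(RS,.1015),velocity=.012,f_stop=14)); st("pressed"); robot.pause(.2)
robot.line_to(P(RS,.18),velocity=.1); robot.pause(.2); st("up")
robot.move_j([-75.9,17.813,.802,86.603,-.252,75.585,-1.558]); robot.pause(.5); st("home")
for c in("top","side"):
    im=vision.grab_frame(c)[:,:,::-1].copy(); cv2.imwrite(f"pics/{c}9.png",im)
    for l in("stop_top","reset_top","roll_bottle","spare_bottle","stopper","marker"):
        print(c,l,[np.round(r["rect"],1).tolist() for r in recognise(l,c)[:1]])
print(blob(cv2.imread("pics/side9.png")),blob(cv2.imread("pics/side0.png")))
snap("end")
```

```text
near 17.84 [ 0.5313 -0.0048  0.1303] [ 0.59 -0.29  0.84]
True
pressed 18.51 [ 0.5315 -0.0048  0.1237] [-1.07  0.13  4.49]
up 19.8 [ 0.5305 -0.0046  0.1963] [-1.25  0.57  0.02]
home 22.62 [0.1561 0.5274 0.2483] [-0.5   0.65  0.16]
top stop_top [[287.9, 265.1, 34.1, 35.5]]
top reset_top [[315.9, 218.9, 13.5, 15.0]]
top roll_bottle [[187.0, 228.9, 85.2, 43.6]]
top spare_bottle [[319.5, 168.9, 35.3, 37.9]]
top stopper [[253.8, 306.1, 16.6, 16.1]]
top marker [[165.8, 291.3, 73.7, 22.6]]
side stop_top [[214.4, 212.3, 37.0, 23.2]]
side reset_top [[268.2, 219.1, 12.4, 9.3]]
side roll_bottle [[227.1, 171.4, 35.9, 50.8]]
side spare_bottle [[320.6, 235.6, 35.4, 77.0]]
side stopper [[167.7, 251.6, 18.3, 15.1]]
side marker [[165.1, 209.1, 8.1, 36.4]]
[ 21.98  17.88   9.    29.   510.  ] [ 22.    17.86   9.    29.   509.  ]
```

View pics/end.png

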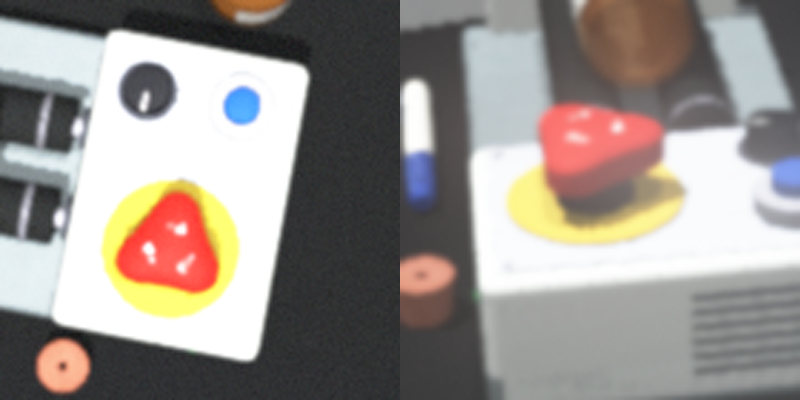

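The last press stopped early: the tip was at 0.1067, so it pressed only about 1 mm before a force transient tripped the stop. Everything else matches the start picture, so I press again, slower and with a higher limit, and check the depth.

Run:
```python
from h import *
robot.move_to(P(RS,.165),O()); robot.line_to(P(RS,.112),velocity=.08); robot.pause(.2); st("near")
for z in (.1075,.1055,.104,.103,.1022):
    h=robot.line_to(P(RS,z),velocity=.01,f_stop=25); robot.pause(.1); st(f"{z} {h}")
    if h: break
```

```text
near 26.77 [ 0.5315 -0.0048  0.1295] [0.87 0.08 0.45]
0.1075 False 27.47 [ 0.5314 -0.0047  0.1248] [-0.05  0.14  4.85]
0.1055 False 27.92 [ 0.5314 -0.0047  0.1236] [-2.51  0.02 10.3 ]
0.104 False 28.32 [ 0.5314 -0.0048  0.1234] [-4.9   1.6  17.79]
0.103 False 28.67 [ 0.5315 -0.0048  0.1233] [-7.09  1.67 22.65]
0.1022 False 29.02 [ 0.5315 -0.0048  0.1232] [-8.17  0.99 27.51]
```

The tip meets something stiff at 0.1065, which happens to be the knob's height, so this may not be the button alone. I look before going on.

Run:
```python
from h import *
print(robot.current_finger_gap(),robot.current_torque(),robot.current_eef_rot())
t=vision.grab_frame("side"); T=vision.grab_frame("top")
f=lambda i,a,b,c,d: cv2.resize(i[a:b,c:d],(400,500),interpolation=cv2.INTER_CUBIC)
cv2.imwrite("pics/rp.png",np.hstack([f(t,160,260,230,310),f(T,140,280,250,362)])[:,:,::-1])
robot.line_to(P(RS,.125),velocity=.05); st("up")
```

```text
-0.0022710720690052935 [ 0.3186489   1.86244695 -0.00562879] [-1.79953561e+02 -1.67568174e-01  4.83940316e+01]
up 29.73 [ 0.5305 -0.0046  0.1414] [-0.22 -0.28 -0.56]
```

View pics/rp.png

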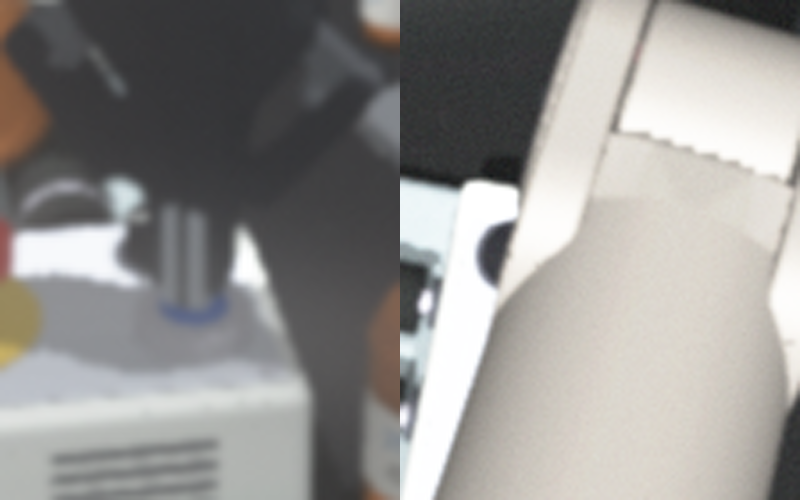

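The button is barely pressed (its full blue side still shows), so part of the load goes elsewhere. I take a wider side view to find what else touches.

Run:
```python
from h import *
t=vision.grab_frame("side")
cv2.imwrite("pics/wide.png",cv2.resize(t[70:265,170:410],None,fx=3,fy=3,interpolation=cv2.INTER_CUBIC)[:,:,::-1])
T=cal("top"); a=at_z("top",(320.5,159),.13); print("spare cap",a, "RS->",a[:2]-RS)
print(at_z("top",(319.5,168.9),.08), at_z("side",(320.6,272),0), robot.current_joint_positions())
print(robot.current_time_s())
```

```text
spare cap [ 0.62502235 -0.01522272  0.13      ] RS-> [ 0.09402235 -0.01052272]
[ 0.61772967 -0.01639151  0.08      ] [ 0.6159923  -0.03989242  0.        ] [-35.04691282  25.2531006   45.22931181  99.94409747 -19.81778398
  63.19567997 -25.03258056]
29.775
```

View pics/wide.png

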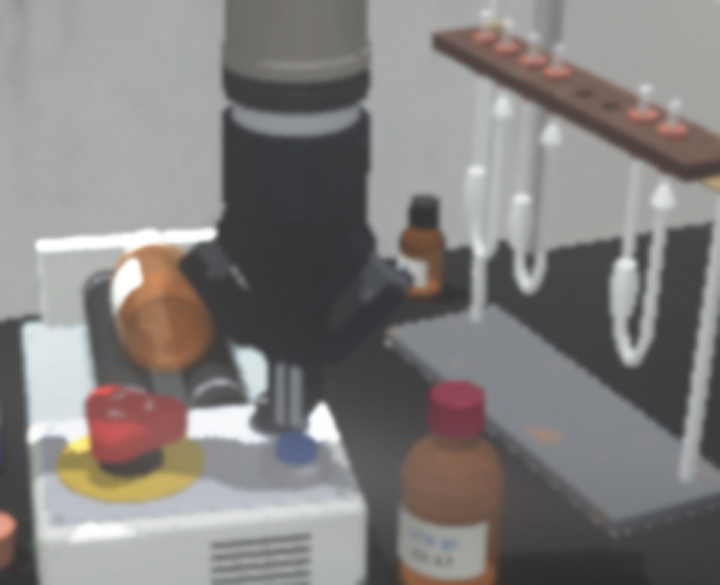

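Run:
```python
from h import *
n=np.array([np.cos(np.radians(-131.6)),np.sin(np.radians(-131.6))]); j=np.array([-n[1],n[0]])
tip=np.array([.5315,-.0048])
cr=lambda p:((proj("side",p)-[230,160]+.5)*5).round(0)
for z in(.1065,.1025): print(z,"near pad edge",[cr([*(tip+.011*n+j*s),z]) for s in(-.008,0,.008)])
for z in(.1075,.1025):print(z,"btn front", cr([*(RS+.012*np.array([-.37,-.93])),z]),"sides",cr([*(RS+.012*np.array([.93,-.37])),z]),cr([*(RS-.012*np.array([.93,-.37])),z]))
im=cv2.imread("pics/rp.png")
for x in(165,170,198,203,215): print(x,[tuple(map(int,im[y,x])) for y in range(285,345,5)])
e=cv2.imread("pics/side9.png"); o=cv2.resize(e[160:260,230:310],(400,500),interpolation=cv2.INTER_CUBIC)
print("end x=192",[tuple(map(int,o[y,192])) for y in range(265,345,5)])
cv2.imwrite("pics/cmp.png",np.hstack([cv2.resize(a[230:370,110:290],None,fx=2.1,fy=4) for a in(im,o)]))
```

```text
0.1065 near pad edge [array([162., 310.]), array([185., 314.]), array([208., 319.])]
0.1025 near pad edge [array([162., 320.]), array([185., 325.]), array([208., 329.])]
0.1075 btn front [195. 314.] sides [231. 296.] [159. 296.]
0.1025 btn front [195. 327.] sides [231. 309.] [159. 309.]
165 [(130, 127, 125), (134, 130, 128), (136, 130, 127), (135, 124, 120), (132, 115, 109), (132, 110, 104), (134, 116, 110), (136, 126, 122), (138, 132, 131), (139, 135, 135), (141, 136, 137), (142, 137, 138)]
170 [(132, 128, 126), (133, 129, 127), (134, 129, 126), (132, 123, 121), (131, 114, 108), (132, 107, 98), (133, 109, 101), (136, 120, 115), (137, 129, 127), (139, 134, 134), (140, 137, 136), (142, 138, 138)]
198 [(130, 127, 124), (131, 127, 125), (133, 129, 127), (134, 130, 127), (133, 126, 121), (133, 115, 109), (134, 107, 98), (136, 108, 100), (137, 120, 114), (139, 130, 128), (142, 137, 136), (146, 142, 141)]
203 [(116, 114, 112), (119, 116, 115), (124, 121, 119), (129, 123, 120), (131, 120, 116), (132, 113, 106), (134, 106, 97), (136, 109, 101), (137, 121, 116), (140, 132, 130), (144, 139, 139), (149, 143, 143)]
215 [(89, 87, 86), (96, 91, 90), (109, 97, 94), (122, 102, 95), (129, 101, 93), (131, 101, 92), (133, 106, 97), (134, 115, 109), (137, 127, 125), (143, 137, 136), (150, 145, 145), (152, 147, 147)]
end x=192 [(160, 124, 116), (211, 142, 123), (236, 156, 128), (239, 160, 130), (239, 160, 132), (239, 161, 133), (236, 160, 133), (227, 154, 132), (199, 144, 129), (172, 136, 127), (164, 138, 132), (185, 163, 157), (220, 206, 204), (239, 232, 231), (236, 230, 229), (210, 203, 202)]
```

View pics/cmp.png

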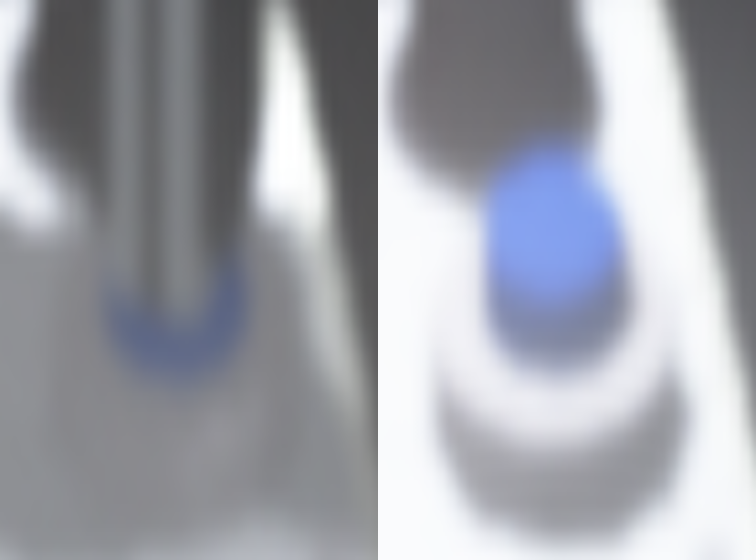

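The contact seems off-centre by the moment reading, so I try another wrist orientation and arm posture. I log force and moment per step and stop at a modest load.

Run:
```python
from h import *
o=[180,0,90]
robot.line_to(P(RS,.15),velocity=.12)
robot.move_to(P(RS,.125),o); print(np.round(robot.current_joint_positions(),1)); robot.line_to(P(RS,.111),velocity=.06); robot.pause(.15); st("near"); print(np.round(robot.current_torque(),2))
for z in (.108,.1065,.105,.1035,.102):
    h=robot.line_to(P(RS,z),velocity=.012,f_stop=20); robot.pause(.1); st(f"{z} {h}"); print(np.round(robot.current_torque(),2))
    if h or robot.current_contact_force()[2]>13: break
```

```text
[-28.5  23.1  35.7  99.7 -15.   62.1  12.1]
near 31.35 [ 0.5308 -0.0046  0.1281] [-1.32 -0.14  1.54]
[-0.03  0.1   0.02]
0.108 False 31.85 [ 0.5308 -0.0046  0.1251] [-1.46  1.2   3.7 ]
[0.06 0.42 0.03]
0.1065 False 32.23 [ 0.5309 -0.0046  0.1237] [-2.37  1.27  5.88]
[ 0.14  0.59 -0.01]
0.105 False 32.6 [ 0.5309 -0.0046  0.1235] [-5.05  0.09 13.18]
[ 0.16  1.18 -0.01]
```

Run:
```python
from h import *
f=lambda i: cv2.resize(i[195:240,245:295],(260,468),interpolation=cv2.INTER_CUBIC)
ims=[f(vision.grab_frame("side"))]
for z in (.1075,.109,.1105,.112,.115):
    robot.line_to(P(RS,z),velocity=.02); robot.pause(.12)
    F=[];
    for _ in range(12): F.append(robot.current_contact_force()); robot.pause(.015)
    print(z,np.round(robot.current_tool_pos()[2]-TIP,4),np.round(np.mean(F,0),2),np.round(np.std(F,0),2))
    if z in(.109,.115): ims.append(f(vision.grab_frame("side")))
cv2.imwrite("pics/seq.png",np.hstack(ims)[:,:,::-1]); print(robot.current_time_s())
```

```text
0.1075 0.1074 [-1.89  0.35  4.34] [0.54 0.84 0.48]
0.109 0.109 [-1.11  0.52  3.06] [0.41 0.51 0.43]
0.1105 0.1105 [-0.54  0.13  2.23] [0.58 0.42 0.35]
0.112 0.1119 [-0.08 -0.17 -0.04] [0.58 0.35 0.51]
0.115 0.115 [ 0.03  0.01 -0.13] [0.42 0.46 0.55]
35.6583
```

View pics/seq.png

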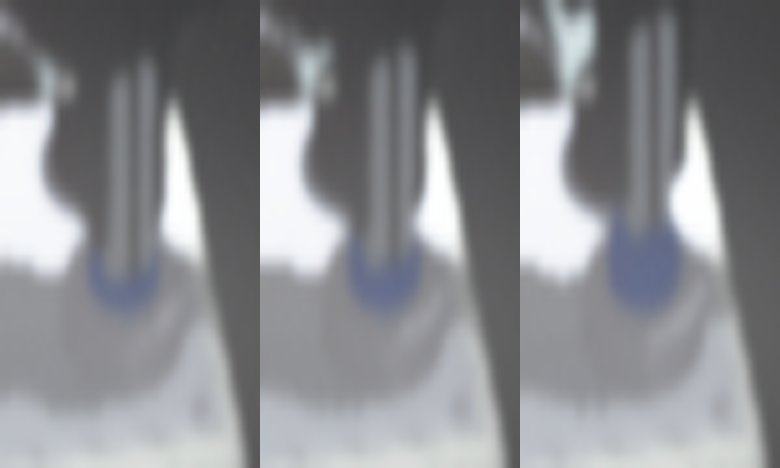

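The averaged forces settle it. The button spring starts at a tip reading of about 0.1117 and rises to about 5 N at the hard stop at 0.1066, which is exactly 5 mm of travel. The button was fully pressed each time, and my height scale there is about 4 mm off. I retreat, check, and hand in.

Run:
```python
from h import *
robot.line_to(P(RS,.18),velocity=.12)
robot.move_j([-75.9,17.813,.802,86.603,-.252,75.585,-1.558]); robot.pause(.3); st("home")
a=vision.grab_frame("side")[:,:,::-1].astype(int); b=cv2.imread("pics/side0.png").astype(int)
t=vision.grab_frame("top")[:,:,::-1].astype(int); t0=cv2.imread("pics/top0.png").astype(int)
print(blob(a.astype(np.uint8)),blob(b.astype(np.uint8)))
for n,i,j,(x,y,w,h) in(("reset",a,b,(255,205,28,28)),("stop",a,b,(190,190,60,55)),("spare",a,b,(300,195,42,80)),("spareT",t,t0,(300,145,40,45)),("bottleT",t,t0,(140,205,95,50)),("stopperT",t,t0,(240,295,28,28)),("markerT",t,t0,(125,278,82,28)),("resetT",t,t0,(300,205,30,26)),("stopT",t,t0,(262,238,56,58))):
    p=lambda k:cv2.cvtColor(k[y:y+h,x:x+w].astype(np.uint8),cv2.COLOR_BGR2GRAY).astype(np.float32)
    print(n,"shift px",np.round(cv2.phaseCorrelate(p(j),p(i)),2).tolist() if 0 else np.round(cv2.phaseCorrelate(p(j),p(i))[0],2),"diff",round(float(np.abs(p(i)-p(j)).mean()),2))
if robot.current_time_s()<46: workorder.close_job(); print("closed",robot.current_time_s())
```

```text
home 38.98 [0.1565 0.5273 0.2482] [ 0.59  0.13 -0.3 ]
[ 22.    17.87   9.    29.   511.  ] [ 22.    17.86   9.    29.   509.  ]
reset shift px [ 0.   -0.01] diff 0.24
stop shift px [0.02 0.  ] diff 0.22
spare shift px [ 0.54 -0.01] diff 0.39
spareT shift px [-0.05  0.67] diff 2.31
bottleT shift px [-0.    0.01] diff 1.73
stopperT shift px [0.01 0.06] diff 2.03
markerT shift px [-0.03  0.02] diff 1.82
resetT shift px [-0.09  0.51] diff 0.34
stopT shift px [-0.01  0.  ] diff 0.49
the job is handed in; nothing more can be done
the job is handed in; nothing more can be done
```

The stop test is done and handed in at about 39 s. The interface gives no verdict, so these results are from my own checks.

- **Stop pressed:** I pushed the red stop down to its end stop with the shut fingertips and lifted clear. It stayed latched, sitting about 3–3.7 px lower in the side view, where 5.5 mm should show as 2.9 px.
- **Stop released:** I pushed the near-right lobe clockwise until the head sprang up. After I backed the fingers away it turned back to its starting position.
- **Reset pressed:** I pressed the blue reset fully and let it come out again. Averaged forces showed a spring reaching about 5 N after 5 mm, then a hard stop.
- **Final check:** before hand-in, every part and loose thing was within 0.7 px of the first pictures, and the arm was back at its start pose, clear of everything.

**What disagreed:**
- The reset's contact and hard stop read about 4 mm higher than the given heights, while the stop's end stop read correctly; I did not find out why.
- Because of that I first took a full reset press for a blocked one. I pressed it three times in all, always with the stop up, and the tool force peaked at about 29 N.
- The side pictures did not clearly show the reset fully in, so I relied on the force readings.
- The shut fingers were thinner than I assumed, so the tool had to turn further than planned, and it went on about 20° after the button came up. Forces there stayed around 5 N.

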